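# Hang the watch-case hanger on the hook inside the curing cabinet

### The arm

A 7-joint arm with a two-finger parallel gripper is mounted at the origin on the work surface. World frame = base frame: x ahead of the robot, y to its left, z up, the work surface at z = 0. Lengths are in m, angles in rad, forces in N, time in s.
With the tool pointing down it reaches from about 0.4 to 0.9 m from the base axis. Payload 5.5 kg.
Tool frame: the origin (TCP) lies at the very end of the fingers, on their centre line; the grasp point (between the pads) lies 19 mm behind it; z points along the fingers, y is the line along which they close (so a half turn about z gives the same grasp; the last joint's range is limited). The gripper opens to 92 mm and grips with 3 to 60 N. Pads are 19 mm wide; open, the fingers measure 130 mm over their backs; the gripper's body (75 mm by 190 mm) begins 47 mm behind the grasp point.
Start: joints at [1.612, 0.501, -0.427, 1.55, 0.221, 1.138, -0.21], TCP at [0.143, -0.634, 0.227] pointing down, gripper open.
Joint ranges: [-2.88, 2.88], [-0.31, 2.03], [-1.54, 1.56], [0.2, 2.42], [-1.41, 4.55], [0.19, 2.02], [-2.57, 2.57]. Speed limits (rad/s): [2.57, 2.57, 3.14, 3.14, 3.14, 3.14, 3.14].

### API

Orientations are given as a 3x3 rotation matrix whose columns are the frame's x, y, z axes.
In Python, from station import r, ik, cams, models, status gives the robot as it stands. Calls block until the motion is done:
- r.move_to(position, orientation): joint-space move of the TCP to a pose.
- r.movel(position, ori=None, rate=0.15): straight line of the TCP; ori=None keeps the orientation; rate is the mean speed in m/s.
- r.set_joints(angles): joint-space move.
- r.command_gripper(opening, effort=None): finger opening in m; effort is the grip in N (None keeps the last); returns when the fingers have stopped.
- r.sleep(seconds).
- ik(position, orientation): joint angles nearest the present ones, or None.
- cams.get_image(name): name is "scene" or "top" or "wrist"; returns a dict with "frame" (480x640x3 uint8, blue, green, red), "intrinsics" (3x3 intrinsics, pixels), "rvec" (rotation vector, rad) and "tvec" (3), from world to camera coordinates, as OpenCV has them. Camera axes: x right, y down, z forward; pixel columns grow to the right and rows downward; lengths in m; the calibration is good to about 2 mm. A picture is of the moment at which its call begins. There is no depth.
A pose or a line that the arm cannot do raises r.MotionError and nothing moves.
- r.sign_off(): hands the job in; it is judged then, once.
Trained networks look in a picture, given as the dict that the camera call returned (one of the last four; its "shot" number tells which), for a name from the list of things; names that differ only in an ending like _2 or _b are one class to them, and where a whole thing is asked for, a point or a joint stands for the part that bears it (a point fixed in the world has none). Each returns a list of dicts, best first, with "conf" (0 to 1); they miss things now and then, are a little off and sometimes report something else, mostly with a low value. They report only what shows in the picture. A call takes as long as a camera call. They do not tell look-alikes from the thing itself.
- models.regions_of(picture, query): "mask" (480x640 bool, what is visible of it) and "xy" ([column, row] in pixels, amid what is visible of it).
Readings, each from a call of its own:
- status.get_t(): time.
- status.get_joints(): joint angles.
- status.get_joint_vel(): joint speeds.
- status.get_joint_torque(): joint torques, N m.
- status.get_ee_pos(): TCP position.
- status.get_tool_rot(): TCP orientation.
- status.get_ft_force(): force on the tool from outside, world axes, zero at the start.
- status.get_moment(): the same for the moment, N m.
- status.get_grip_width(): finger opening in m.
- status.get_finger_force(): force on a finger pad.
Only numpy, scipy, OpenCV 4.12 (cv2) and the standard library are available. Lean on these libraries where they do the work, as an engineer would, in place of code of your own. Each camera call takes 0.05 s, during which the arm holds its last target. There are 200 camera calls.

### The job

Take the hanger with the watch case out of its tray, let it down through the mouth in the top of the curing cabinet without anything touching the mouth's frame, and feel for the hook inside with light pushes. Put the hanger's eye over the hook's lip, push the sprung pad back and press the hanger down between lip and pad until it is fully seated on the rod, still in the gripper and without forcing the hook (never as much as 20 N), then let go and withdraw, leaving it hanging upright. Leave the other things on the bench where they are.

Things in the scene. Friction and masses are not known exactly. Their poses are not given: they have to be found in the camera images.
- hanger: Loose hanger, 0.2 kg, standing in a grey tray. Steel plate 44 mm wide (y), 4 mm thick (x), 100 mm high, centred on a foot 20 (x) by 44 (y) by 5 mm. A round watch case (36 mm across, 9 thick, centre 36 up) is fixed to its -x face. Black handle on top. Origin: centre of the foot's underside, z up. It must hang with its +x face towards the rail, its axes parallel to hookrail's
- eye_top (a point): on the hanger, axes as the hanger's: middle of the upper edge of the eye, 84 mm above the foot's underside. The eye is a rectangular hole through the plate, 10 mm wide (y), 22 mm tall, from 62 to 84 mm up. When hung, this upper edge rests on the hook's rod: this point is then 3 mm above the rail's axis (z = 3 mm in hookrail), at x = -50 mm in hookrail
- handle (a point): on the hanger, in its handle, 165 mm above the foot's underside and 20 mm below the handle's top; the handle is 10 mm thick (x), 20 mm wide (y), from 100 to 185 mm up. Gripped here from above, closing along the hanger's x, a gripper's fingertips (19 mm lower) stay some 10 mm above the mouth's frame when the hanger hangs
- stand: fixed tray: black base 70 x 86 mm with a pocket 26 (x) x 48 mm (y) within a grey rim; pocket floor 5 mm, rim 11 mm above the bench. The hanger stands in it, about parallel to it. Origin: centre of the underside, on the bench, z up
- cabinet: fixed white curing cabinet, 170 (x) by 190 (y) by 160 mm high, clear pane on its +x side; closed but for the mouth in its top. Origin: centre of the underside, on the bench, z up
- mouth: the cabinet's grey top frame, a 4 mm sheet (top 160 mm above the bench) with a mouth 66 (x) by 100 mm (y) through which the hanger is let down. Origin: the mouth's centre, at half the sheet's thickness; axes as the cabinet's. Nothing may touch this frame
- hookrail: fixed rail in the cabinet, a round bar 10 mm thick along y, 63 mm to the +x side of the mouth's centre, 105 mm above the bench (53 below the frame). Origin: its middle; axes as the cabinet's. It carries one hook, clamped stiffly anywhere up to 16 mm to either side (y) of the rail's middle: this and all other poses do NOT tell where; it must be seen or felt
- lip_line (a point): fixed point at x = -57 mm in hookrail, y = z = 0, axes as hookrail's: the plane of the lip's front. From the rail the hook is a level rod 6 mm thick along -x, ending here in an upturned lip 5 mm thick (x), 6 mm wide, from 3 mm below to 12 mm above the rod's axis. The hook's y is the unknown one. A plate pushed towards +x off the hook's line stops on the lip's front
- pad_line (a point): fixed point 7 mm behind lip_line (+x), axes as hookrail's: the resting face of a sprung pad on the rod, 2 mm behind the lip; 26 mm wide (y), from 14 mm below to 11 mm above the rod's axis. Yields 14 mm to +x: 3 N to start, 4.3 N at 5 mm, 6.5 N at the stop. Pad and lip grip the 4 mm plate once it is down between them; it does not sink by its own weight. Damped, so push slowly
- screwdriver: screwdriver, 150 mm, loose bystander lying on the bench; origin under its middle
- flux_jar: small closed jar, 36 mm wide, 35 mm high, loose bystander; origin at the centre of its underside
- phone: black phone 150 x 72 x 9 mm lying flat, loose bystander; origin at the centre of its underside
- tweezers: steel tweezers 135 mm long, 5 mm high, loose bystander lying flat; origin under their middle
Not all that is in view belongs to the job. Leave any red or turquoise look-alike of the stand alone.

How it is judged:
On the way, in this order (a step that is already met when the one before it is completed fails the run):
1. the hanger is lifted out of its tray in the gripper (z of hanger in the frame of stand above 0.06 m and contact force between the fingers and hanger above 1 N), for 0.2 s.
2. the hanger is pressed fully down on the hook's rod, behind the lip, while still held (z of eye_top in the frame of hookrail between 0.001 and 0.0055 m and x of eye_top in the frame of hookrail between -0.053 and -0.035 m and y of eye_top in the frame of hookrail between -0.019 and 0.019 m and contact force between hanger and hookrail above 1 N and contact force between the fingers and hanger above 1 N), for 0.2 s.
At the end, for the whole second after the job is handed in: the hanger hangs on the hook, let go and at rest: the eye's upper edge on the rod (1 to 5.5 mm above the rail's axis, nominally 3), the plate behind the lip (eye_top at x -53 to -46 mm and within 19 mm of the rail's middle in y), upright within 7 degrees and facing the rail within 11 degrees (z of eye_top in the frame of hookrail between 0.001 and 0.0055 m and x of eye_top in the frame of hookrail between -0.053 and -0.046 m and y of eye_top in the frame of hookrail between -0.019 and 0.019 m and contact force between hanger and hookrail above 0.5 N and angle between hanger's own z axis and vertical below 0.12 rad and angle between the x axis of hanger and the x axis of hookrail, either way round below 0.2 rad and linear speed of hanger below 0.02 m/s and angular speed of hanger below 0.2 rad/s); the robot touches nothing.
It fails at once if anything touches the frame of the cabinet's mouth (contact force between anything else and mouth above 0.5 N).
It fails at once if the hook, its pad or the rail is pressed with 20 N or more by the hanger (contact force between hanger and hookrail above 20 N).
It fails at once if the robot itself touches the hook with 20 N or more (contact force between any of the arm, the fingers and hookrail above 20 N).
It fails at once if another thing on the bench is moved by more than 20 mm (distance of any of screwdriver, flux_jar, phone, tweezers from where it was at the start of the episode above 0.02 m).
It also fails if it takes over 58 s, if anything falls off the work surface, if the arm or the gripper's body presses on something with over 40 N, if the wrist force passes 120 N, or if a joint passes its speed limit or range.

## Working session

There is one attempt and no reset: what is moved stays moved. The work goes in short steps, each a Python script; the robot and the scene stay as the last script left them, time stands still between calls to the robot, and variables do not carry over. Pictures are saved under pics/ and viewed, at most 10 in all, crops included, and the job is handed in when it is done.

```bash
ls; mkdir -p pics; cat > h.py <<'E'
import numpy as np, cv2
from station import r, ik, cams, models, status
def PR(p):
    return np.array(p['intrinsics'],float), cv2.Rodrigues(np.array(p['rvec'],float))[0], np.array(p['tvec'],float).ravel()
def at_z(p,uv,z):
    K,R,t=PR(p); d=R.T@np.linalg.inv(K)@np.array([uv[0],uv[1],1.]); c=-R.T@t
    return c+d*(z-c[2])/d[2]
def proj(p,X):
    K,R,t=PR(p); return cv2.projectPoints(np.array(X,float).reshape(-1,1,3),np.array(p['rvec'],float),t,K,None)[0].reshape(-1,2)
E
python3 - <<'E'
from h import *
ims=[]
for n in ('scene','top'):
    p=cams.get_image(n); cv2.imwrite(f'pics/{n}0.png',p['frame'])
    K,R,t=PR(p); print(n,'cam at',(-R.T@t).round(3),'fwd',R[2].round(2),K[0,0])
    for q in ('hanger','stand','cabinet','mouth','hookrail','handle'):
        print(q,[(d['conf'].__round__(2),np.round(d['xy']),int(d['mask'].sum())) for d in models.regions_of(p,q)][:4])
print(status.get_t(),status.get_ee_pos(),status.get_tool_rot())
E
```

```text
pics
scene cam at [ 1.231 -0.396  0.702] fwd [-0.72  0.33 -0.61] 567.5166348741739
hanger [(0.7, array([264., 255.]), 1519)]
stand [(0.95, array([236., 362.]), 2117), (0.93, array([347., 245.]), 1055), (0.89, array([267., 292.]), 1012), (0.81, array([174., 281.]), 1243)]
cabinet [(0.92, array([471., 244.]), 16935), (0.32, array([350., 355.]), 3398)]
mouth [(0.6, array([476., 216.]), 5308)]
hookrail [(0.67, array([264., 256.]), 1570)]
handle [(0.65, array([264., 254.]), 1515)]
top cam at [ 0.3   -0.064  1.194] fwd [ 0.22  0.   -0.98] 538.114377315746
hanger [(0.53, array([376., 270.]), 348)]
stand [(0.97, array([372., 278.]), 908), (0.84, array([444., 320.]), 1224), (0.62, array([423., 212.]), 1140), (0.6, array([292., 290.]), 1245)]
cabinet [(0.62, array([221., 204.]), 9790), (0.44, array([404., 274.]), 215)]
mouth [(0.9, array([220., 215.]), 6163)]
hookrail []
handle [(0.74, array([377., 271.]), 384)]
0.7 [ 0.1430253  -0.63406721  0.22676589] [[ 9.75495827e-01  2.20017932e-01  2.49695428e-05]
 [ 2.20017933e-01 -9.75495826e-01 -5.18418083e-05]
 [ 1.29515574e-05  5.60652149e-05 -9.99999998e-01]]
```

View pics/scene0.png

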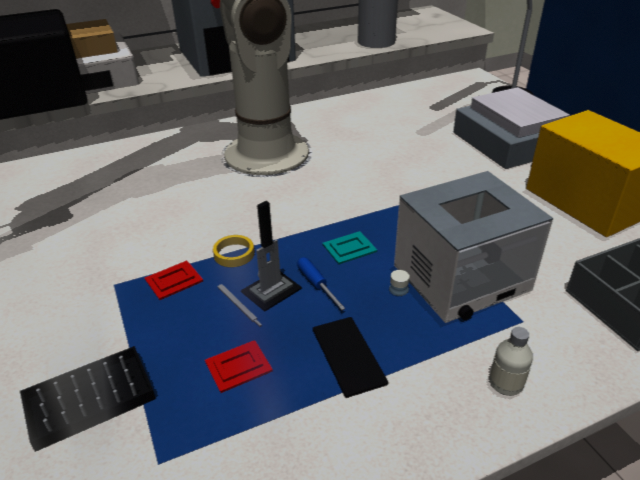

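View pics/top0.png

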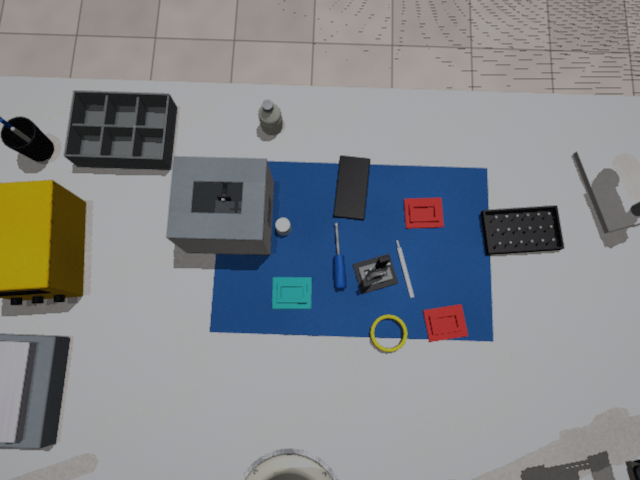

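Scene view: black handle (265,222), plate (268,268), dark tray (271,290); the top view has the tray at (375,274), the cabinet mouth at (218,198) and the hook just visible in it. Lookalikes of the stand in the top view are red (424,212), red (445,322) and turquoise (292,292). The true stand is the grey-rimmed one that holds the hanger. The pane faces world +x, so the cabinet's axes are about the world's.

```bash
python3 - <<'E'
from h import *
s=cams.get_image('scene'); cv2.imwrite('pics/crop1.png',np.hstack([cv2.resize(s['frame'][190:315,215:325],None,fx=4,fy=4,interpolation=2)[:, :380],cv2.resize(s['frame'][170:330,390:560],None,fx=2.4,fy=3.125,interpolation=2)]))
p=cams.get_image('top')
for d in models.regions_of(p,'stand')+models.regions_of(p,'mouth')+models.regions_of(p,'cabinet')[:1]:
    c=max(cv2.findContours(d['mask'].astype(np.uint8),0,2)[0],key=cv2.contourArea)
    b=cv2.boxPoints(cv2.minAreaRect(c)); z=.16 if d['xy'][0]<270 else .005
    W=np.array([at_z(p,q,z)[:2] for q in b]); e=np.diff(W,axis=0)
    print(np.round(d['xy']),'ctr',W.mean(0).round(3),'sides',np.linalg.norm(e,axis=1)[:2].round(3),'ang',np.degrees(np.arctan2(e[:,1],e[:,0]))[:2].round(1))
E
```

```text
[291. 292.] ctr [0.439 0.014] sides [0.085 0.073] ang [ -88.1 -177.7]
[370. 280.] ctr [ 0.49  -0.169] sides [0.089 0.073] ang [ -70.3 -162.1]
[447. 324.] ctr [ 0.386 -0.325] sides [0.093 0.072] ang [ -81.1 -174.2]
[377. 268.] ctr [ 0.5   -0.179] sides [0.07  0.032] ang [ -38.6 -129.4]
[422. 212.] ctr [ 0.635 -0.279] sides [0.088 0.074] ang [-88.1 179.1]
[216. 212.] ctr [0.609 0.164] sides [0.173 0.199] ang [  4.1 -89.7]
[219. 206.] ctr [0.593 0.155] sides [0.2   0.214] ang [  4.1 -89.8]
```

View pics/crop1.png

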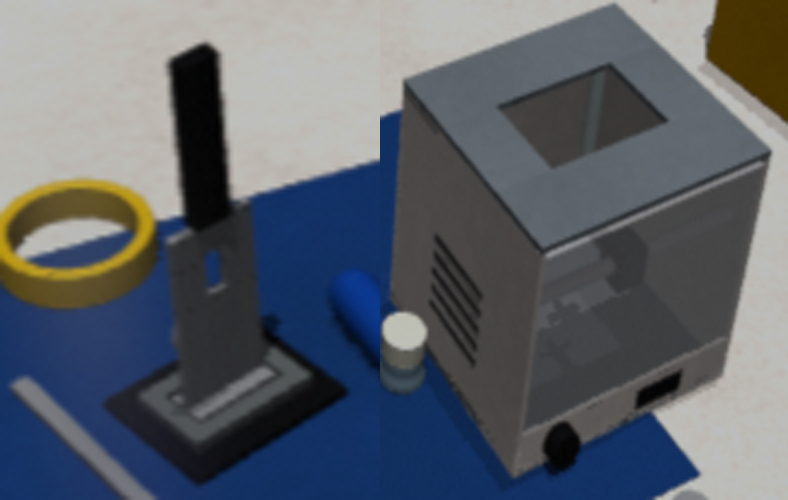

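The crop confirms it: the hanger is in the grey-rimmed black tray, the eye is visible and its +x face points at the scene camera (no watch on that side). Next: close looks with the wrist camera.

```bash
cat >> h.py <<'E'
def down(yaw,flip=1):  # tool y along the thing's x axis (yaw), z down
    y=flip*np.array([np.cos(yaw),np.sin(yaw),0]); z=np.array([0,0,-1.]); return np.column_stack([np.cross(y,z),y,z])
E
python3 - <<'E'
from h import *
p=cams.get_image('wrist');K,R,t=PR(p);c=-R.T@t
T=np.array(status.get_tool_rot()); off=T.T@(c-np.array(status.get_ee_pos())); print('cam in tool',off.round(4),'axes',(T.T@R.T).round(3),K[0,0])
for f in (1,-1):
  for yaw,P in ((0.03,(.6,.16,.4)),(.33,(.49,-.17,.4))): 
    q=ik(P,down(yaw,f)); print(f,None if q is None else np.round(q,2))
E
```

```text
cam in tool [ 0.0675 -0.0004 -0.1578] axes [[-0.    -0.967 -0.254]
 [ 1.    -0.001  0.001]
 [-0.001 -0.254  0.967]] 331.6831026201913
1 [ 0.5   0.6  -1.3   1.37  0.58  1.59 -0.71]
1 [ 1.28  0.28 -1.21  1.62  0.26  1.43  0.38]
-1 [ 0.5   0.6  -1.3   1.37  0.58  1.59  2.43]
-1 [-0.51  0.14  0.9   1.67 -0.11  1.39 -2.41]
```

```bash
python3 - <<'E'
from h import *
r.movel([.143,-.634,.36],rate=.2)
def look(n,P,yaw):
    r.move_to(P,down(yaw)); p=cams.get_image('wrist'); cv2.imwrite(f'pics/{n}.png',p['frame']); np.savez(f'{n}.npz',intrinsics=p['intrinsics'],rvec=p['rvec'],tvec=p['tvec']); return p
look('w1',(.49,-.17,.32),.33)
look('w2',(.60,.175,.33),.03)
print(status.get_t(),np.round(status.get_joints(),2))
a=cv2.imread('pics/w1.png');b=cv2.imread('pics/w2.png');
cv2.imwrite('pics/w12.png',np.vstack([cv2.resize(a,(400,300)),cv2.resize(b,(400,300))]))
E
```

```text
5.3583 [ 0.38  0.54 -1.04  1.48  0.46  1.4  -0.65]
```

View pics/w1.png

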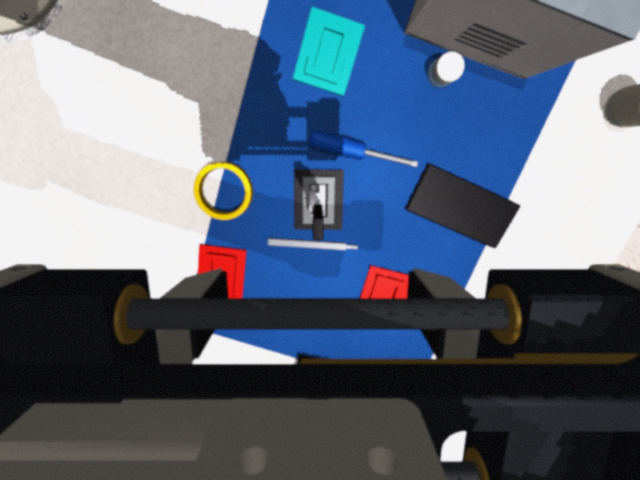

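View pics/w2.png

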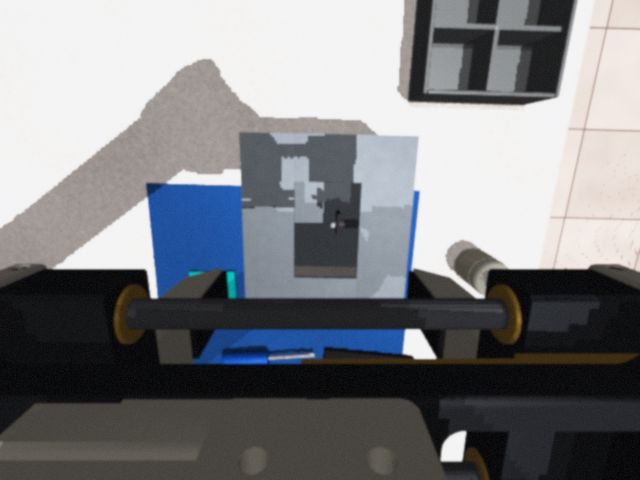

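w1: the grey-rimmed stand is at (318,198) with the hanger, handle top at about (317,222). Its sides line up with the image, so yaw is about 0.33. w2: the mouth spans columns 294–361 and rows ~168–277, with the hook at (335,224). I'll take closer views from straight above both.

```bash
python3 - <<'E'
from h import *
p=dict(np.load('w2.npz')); 
hk=at_z(p,(335,224),.117); cor=[at_z(p,q,.16)[:2].round(3) for q in ((240,132),(417,136),(294,277),(358,277),(361,183))]
p1=dict(np.load('w1.npz')); st=[at_z(p1,q,z)[:2].round(3) for q,z in (((318,198),.008),((317,217),.19))]
print(hk,cor,st)
def look(n,P,yaw):
    r.move_to(P,down(yaw)); p=cams.get_image('wrist'); cv2.imwrite(f'pics/{n}.png',p['frame']); np.savez(f'{n}.npz',intrinsics=p['intrinsics'],rvec=p['rvec'],tvec=p['tvec']); return p
look('w3',(hk[0],hk[1]-.0675,.22),.03)
r.movel([hk[0],hk[1]-.0675,.30],rate=.25)
h=st[1]; u=down(.33)[:,0]
p=look('w4',(h[0]-u[0]*.0675,h[1]-u[1]*.0675,.27),.33)
for q in('handle','hanger','stand'):print(q,[(round(d['conf'],2),np.round(d['xy'])) for d in models.regions_of(p,q)][:3])
print(status.get_t())
a=cv2.imread('pics/w3.png')[20:270,150:490];b=cv2.imread('pics/w4.png')[50:270,220:420]
cv2.imwrite('pics/w3c.png',cv2.resize(a,None,fx=2.3,fy=2.3,interpolation=2));cv2.imwrite('pics/w4c.png',cv2.resize(b,None,fx=2.7,fy=2.7,interpolation=2))
E
```

```text
[0.62056756 0.16076674 0.117     ] [array([0.525, 0.256]), array([0.692, 0.257]), array([0.577, 0.112]), array([0.645, 0.114]), array([0.642, 0.212])] [array([ 0.489, -0.168]), array([ 0.485, -0.161])]
handle [(0.72, array([324., 157.])), (0.69, array([316., 164.]))]
hanger [(0.59, array([315., 162.]))]
stand [(0.97, array([204., 245.])), (0.74, array([390., 273.])), (0.72, array([327., 158.]))]
7.9667
```

View pics/w3c.png

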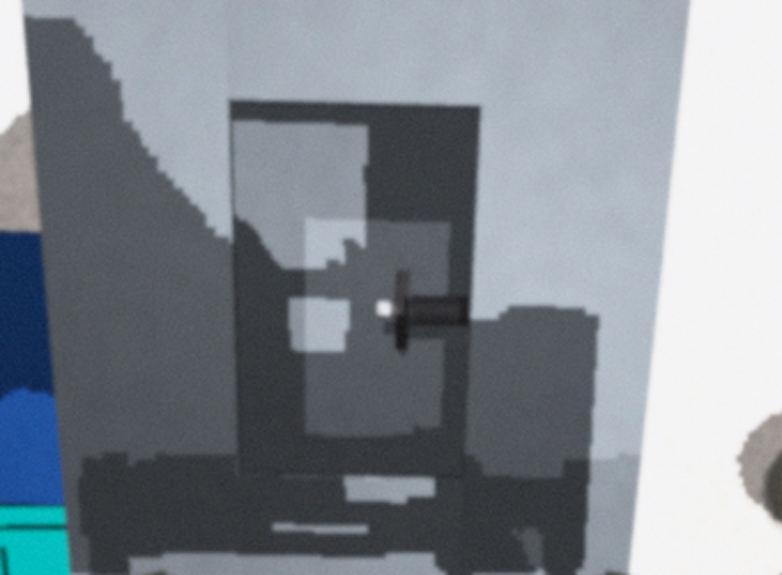

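View pics/w4c.png

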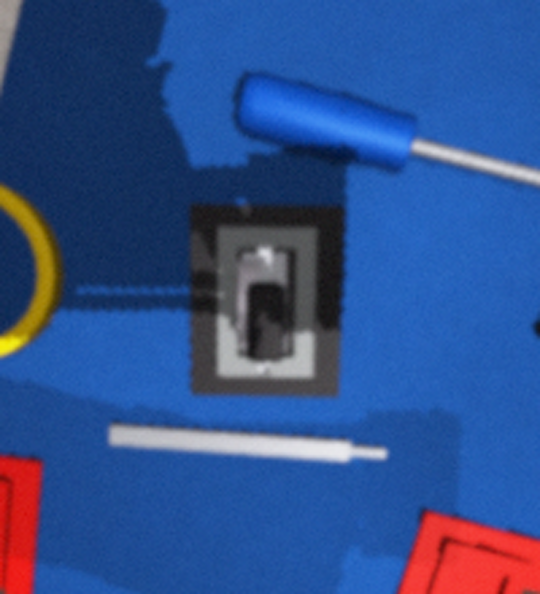

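w3c: mouth corners in crop pixels are (231,100), (480,106), (462,475), (241,472), with the lip top at (385,308) and the pad at (402,311). w4c: base corners are (193,205), (344,208), (337,395), (190,393), with the handle top centred at (265.5,321.5).

```bash
python3 - <<'E'
from h import *
p=dict(np.load('w3.npz')); f=lambda q:(150+(q[0]+.5)/2.3-.5,20+(q[1]+.5)/2.3-.5)
C=np.array([at_z(p,f(q),.16)[:2] for q in ((231,100),(480,106),(462,475),(241,472))])
C2=np.array([at_z(p,f(q),.16)[:2] for q in ((241,472),(462,475))])
print('mouth',C.round(4).tolist(),'ctr',C.mean(0).round(4),'sides',np.linalg.norm(np.roll(C,-1,0)-C,axis=1).round(4))
v=[C[1]-C[0],C[2]-C[3]];print('yaw x',[np.arctan2(a[1],a[0]).round(4) for a in v]); v=[C[0]-C[3],C[1]-C[2]];print('yaw y',[np.arctan2(-a[0],a[1]).round(4) for a in v])
print('lip',at_z(p,f((385,308)),.117).round(4),'pad',at_z(p,f((402,311)),.116).round(4))
p=dict(np.load('w4.npz')); g=lambda q:(220+(q[0]+.5)/2.7-.5,50+(q[1]+.5)/2.7-.5)
B=np.array([at_z(p,g(q),.005)[:2] for q in ((193,205),(344,208),(337,395),(190,393))])
print('stand',B.mean(0).round(4),np.linalg.norm(np.roll(B,-1,0)-B,axis=1).round(4)); 
v=[B[1]-B[0],B[2]-B[3]];print('yaw x',[np.arctan2(a[1],a[0]).round(4) for a in v]); v=[B[0]-B[3],B[1]-B[2]];print('yaw y',[np.arctan2(-a[0],a[1]).round(4) for a in v])
print('handle',at_z(p,g((265.5,321.5)),.19).round(4))
E
```

```text
mouth [[0.5767, 0.2118], [0.6417, 0.2122], [0.6424, 0.1135], [0.5775, 0.1125]] ctr [0.6096 0.1625] sides [0.065  0.0987 0.0649 0.0993]
yaw x [np.float64(0.0071), np.float64(0.0151)]
yaw y [np.float64(0.0076), np.float64(0.0068)]
lip [0.6184 0.1601 0.117 ] pad [0.6241 0.1593 0.116 ]
stand [ 0.4901 -0.1708] [0.0677 0.0839 0.0694 0.0843]
yaw x [np.float64(0.3126), np.float64(0.3179)]
yaw y [np.float64(0.2948), np.float64(0.3149)]
handle [ 0.4893 -0.1703  0.19  ]
```

Everything agrees: the sides match, and the lip is at the predicted x. In the cabinet frame the hook's y is about -2.4 mm. Grasp and lift next.

```bash
cat >> h.py <<'E'
M=np.array([.6096,.1625]); YAW=.008
def cab(x,y):  # cabinet-frame (mm from mouth centre) -> world xy
    c,s=np.cos(YAW),np.sin(YAW); return M+np.array([c*x-s*y,s*x+c*y])/1000
F=lambda: np.mean([status.get_ft_force() for _ in range(4)],axis=0)
E
python3 - <<'E'
from h import *
O=down(.31)
r.move_to([.4897,-.1705,.225],O)
r.movel([.4897,-.1705,.151],rate=.08)
r.command_gripper(.0,effort=45)
print('w',status.get_grip_width(),status.get_finger_force(),F().round(2))
r.movel([.4897,-.1705,.37],rate=.12)
print('w',status.get_grip_width(),status.get_finger_force(),F().round(2))
x,y=cab(-12,-2.4)
r.move_to([x,y,.37],down(YAW))
r.sleep(.3); print(F().round(2),status.get_ee_pos(),status.get_t())
p=cams.get_image('wrist');cv2.imwrite('pics/w5.png',p['frame']);np.savez('w5.npz',intrinsics=p['intrinsics'],rvec=p['rvec'],tvec=p['tvec'])
s=cams.get_image('scene');cv2.imwrite('pics/s5.png',np.hstack([cv2.resize(s['frame'][60:260,380:560],None,fx=2.2,fy=2.2),p['frame'][:440,150:540]]))
E
```

```text
w 0.009944154794624306 44.98491883277893 [ 0.21  0.07 -0.17]
w 0.009997139899424995 44.98441457748413 [-0.16  0.22 -2.12]
[ 0.69  0.92 -2.74] [0.59793649 0.15872228 0.37005273] 14.25
```

View pics/s5.png

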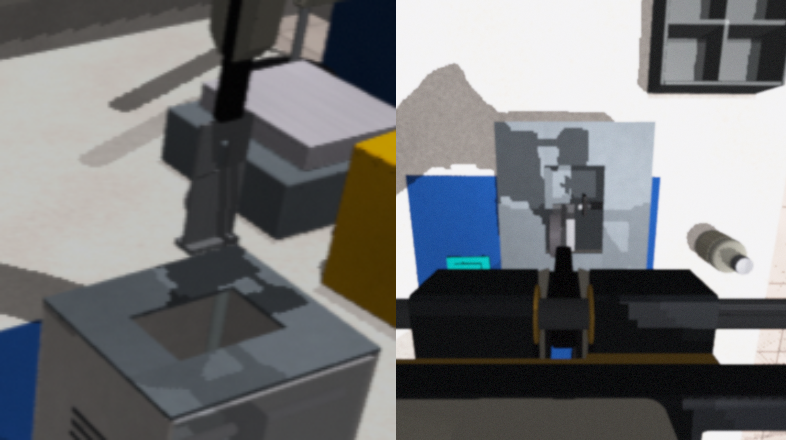

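The hanger is held upright over the mouth. The TCP reads 1.3 mm off in y, so I'll check that it settles before going down.

```bash
python3 - <<'E'
from h import *
x,y=cab(-12,-2.4); print(x,y,status.get_ee_pos())
r.movel([x,y,.345],down(YAW),rate=.05); r.sleep(.5)
print(status.get_ee_pos(),F().round(2),status.get_moment(),np.round(status.get_tool_rot(),4).tolist(),status.get_t())
E
```

```text
0.5976195837931527 0.16000407782358714 [0.59776424 0.15929088 0.37007839]
[0.59766857 0.15999188 0.34509047] [ 0.08 -0.65 -1.6 ] [ 0.00918055 -0.12028724 -0.02033484] [[-0.0079, 1.0, 0.0002], [1.0, 0.0079, -0.0], [-0.0, 0.0002, -1.0]] 15.5
```

```bash
python3 - <<'E'
from h import *
x,y=cab(-12,-2.4); O=down(YAW)
for z in (.30,.24,.21,.1825):
    r.movel([x,y,z],O,rate=.06); f=F(); print(z,f.round(2))
    if abs(f[0])>4 or f[2]>2: print('stop');break
r.sleep(.4); b=F(); print('base',b.round(2),status.get_ee_pos(),status.get_t())
for hx in list(range(-9,3,3))+list(np.arange(3,9.5,1)):
    x,y=cab(hx,-2.4); r.movel([x,y,.1825],O,rate=.02); r.sleep(.15); f=F()-b
    print(round(float(hx),1),f.round(2),(np.array(status.get_ee_pos())*1000).round(2))
    if abs(f[0])>2.5: break
print(status.get_t())
E
```

```text
0.3 [ 0.76 -1.01 -2.86]
0.24 [-0.55 -0.36 -2.51]
0.21 [-0.56  0.42 -1.53]
0.1825 [-0.28  0.26 -1.35]
base [ 0.73 -0.13 -3.07] [0.59772067 0.16000864 0.18271014] 19.2083
-9.0 [-0.84  0.39  1.21] [600.56 160.04 182.45]
-6.0 [-0.14 -0.13 -0.01] [603.58 160.1  182.5 ]
-3.0 [-0.87  0.09  0.86] [606.57 160.11 182.48]
0.0 [-0.99  0.77  0.61] [609.56 160.1  182.47]
3.0 [-0.57  0.3   0.2 ] [612.59 160.18 182.49]
4.0 [-0.32  0.27 -0.04] [613.6  160.14 182.52]
5.0 [-0.81  0.03  1.05] [614.6  160.15 182.51]
6.0 [-0.77  0.95  0.87] [615.59 160.15 182.49]
7.0 [-0.33  0.29  1.03] [616.59 160.19 182.49]
8.0 [-0.68 -0.5   0.87] [617.61 160.15 182.49]
9.0 [-1.32 -0.25  0.38] [618.59 160.22 182.5 ]
23.8583
```

The plate went past the lip plane (+4) without contact, so the eye is over the lip. Next I push the pad back and press down in small guarded steps.

```bash
python3 - <<'E'
from h import *
O=down(YAW); b=np.array([.1,0,-2.2]); ok=True
G=lambda: np.mean([status.get_ft_force() for _ in range(10)],axis=0)-b
for hx in (10,11,12,13,14,14.6):
    x,y=cab(hx,-2.4); r.movel([x,y,.1825],O,rate=.01); r.sleep(.2); f=G()
    print(hx,f.round(2),(np.array(status.get_ee_pos())*1000).round(2))
    if np.linalg.norm(f)>9: ok=False; break
for z in np.arange(.1805,.1715,-.002) if ok else []:
    r.movel([x,y,z],O,rate=.02); r.sleep(.1); f=G()
    print(round(z,4),f.round(2),(np.array(status.get_ee_pos())*1000).round(2))
    if np.linalg.norm(f)>10: break
print(status.get_t())
E
```

```text
10 [0.07 0.82 0.62] [619.6  160.22 182.52]
11 [ 0.54  0.3  -0.53] [620.6  160.23 182.5 ]
12 [-2.81  0.02  1.52] [621.12 160.23 182.4 ]
13 [-4.83 -0.27  0.62] [622.48 160.27 182.43]
14 [-4.08 -0.44  0.95] [623.55 160.22 182.44]
14.6 [-4.63  0.35 -0.46] [624.15 160.21 182.42]
0.1805 [-4.02  1.07  1.06] [624.16 160.25 180.4 ]
0.1785 [-4.25  0.83  0.33] [624.11 160.27 178.36]
0.1765 [-4.89 -0.23  0.23] [624.07 160.23 176.31]
0.1745 [-3.23  0.68 -0.66] [624.12 160.18 174.35]
0.1725 [-3.05  0.04 -0.04] [624.11 160.15 172.32]
28.3083
```

```bash
python3 - <<'E'
from h import *
O=down(YAW); b=np.array([.1,0,-2.2]); x,y=cab(14.2,-2.4)
G=lambda: np.mean([status.get_ft_force() for _ in range(10)],axis=0)-b
for z in np.arange(.1715,.1665,-.0005):
    r.movel([x,y,z],O,rate=.01); r.sleep(.12); f=G()
    print(round(z,4),f.round(2),(np.array(status.get_ee_pos())*1000).round(2))
    if f[2]>5: break
r.sleep(.3);print(G().round(2),status.get_finger_force(),status.get_t())
s=cams.get_image('scene');cv2.imwrite('pics/s6.png',cv2.resize(s['frame'][150:330,390:570],None,fx=3.2,fy=3.2,interpolation=2))
E
```

```text
0.1715 [-4.05 -0.44  0.9 ] [623.85 160.16 171.5 ]
0.171 [-3.6  -0.81  2.09] [623.86 160.22 171.07]
0.1705 [-3.61 -1.01  1.94] [623.82 160.18 170.48]
0.17 [-3.57 -0.52  1.96] [623.83 160.22 169.95]
0.1695 [-3.94 -0.03  4.06] [623.87 160.23 169.68]
0.169 [-5.72  0.22  7.33] [623.94 160.25 169.43]
[-4.76 -1.46  7.47] 44.9944531917572 30.8167
```

View pics/s6.png

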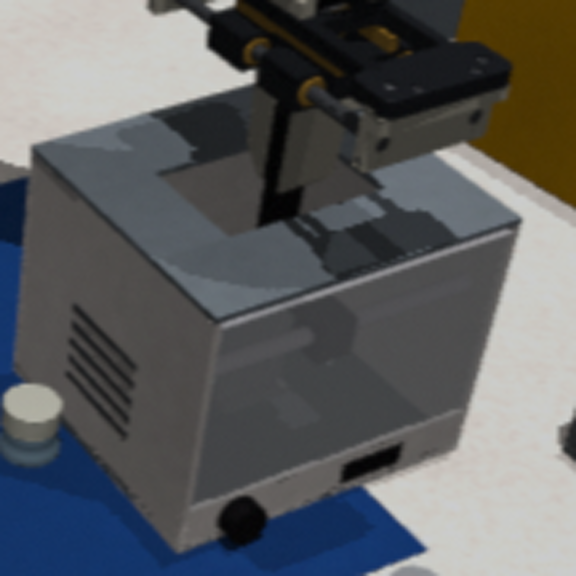

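It seats at TCP z of about 0.1697, against 0.170 predicted, with about 7 N upward: the rod is reached. I'll ease the plate back to the lip, let go and withdraw.

```bash
python3 - <<'E'
from h import *
O=down(YAW); b=np.array([.1,0,-2.2])
G=lambda: np.mean([status.get_ft_force() for _ in range(10)],axis=0)-b
x,y=cab(13.2,-2.4); r.movel([x,y,.1693],O,rate=.005); r.sleep(.3); print(G().round(2),np.array(status.get_ee_pos()).round(4))
r.command_gripper(.009,effort=5); r.sleep(.3); print(G().round(2))
r.command_gripper(.05); r.sleep(.3)
z=status.get_ee_pos()[2]; x,y,_=status.get_ee_pos()
r.movel([x,y,.21],O,rate=.05); r.movel([x,y,.34],O,rate=.15)
x2,y2=cab(15,-70); r.move_to([x2,y2,.34],O); r.sleep(.3)
print(status.get_t(),G().round(2))
w=cams.get_image('wrist');s=cams.get_image('scene')
cv2.imwrite('pics/s7.png',np.hstack([cv2.resize(s['frame'][130:310,390:560],None,fx=2.3,fy=2.5,interpolation=2),cv2.resize(w['frame'][30:255,220:420],(400,450),interpolation=2)]))
E
```

```text
[-0.97  0.61  4.94] [0.6234 0.1603 0.1695]
[-1.46  0.07  6.27]
35.8167 [-0.24  0.08  2.35]
```

View pics/s7.png

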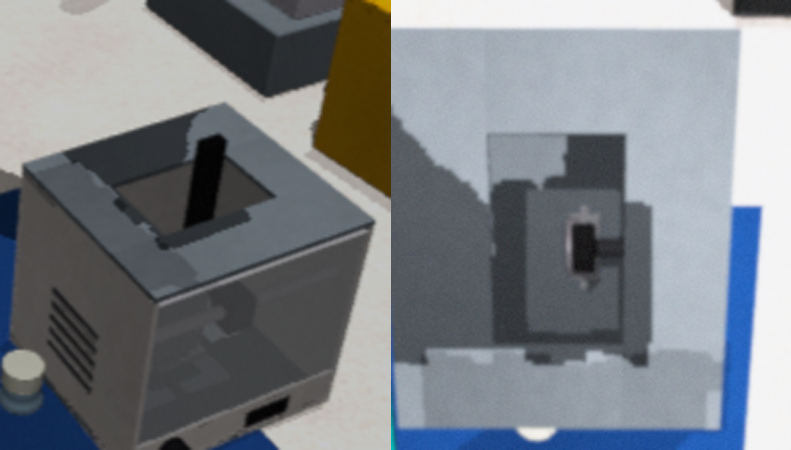

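The hanger hangs upright on the hook: in the view from above, handle, plate and case line up around crop pixel (583,248). The gripper is clear.

```bash
python3 -c "
from h import *
print(r.sign_off(),status.get_t())"
```

```text
the job is handed in; nothing more can be done
the job is handed in; nothing more can be done
```

The job is handed in: the hanger was seated on the rod while still gripped (wrist force peaked around 9 N), let go, and the last images show it hanging upright with the gripper clear; about 36 s used, and the judge's verdict was not shown.

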